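# Fetch the sprig mould from behind the ware

### The job

Fetch the plaster mould from the storage tray: first clear the mug, the small cup and the heavy glaze jar in front of it onto the dark ware board, each standing upright directly on the board, then lay the mould recesses up, squarely and centred on the grey pad of the plywood work board. Then put the others back: the mug centred on the red coaster, the heavy jar centred on the green coaster and the light cup upright in the middle of the jar's lid. Tip nothing over and leave the spray bottle and the yellow tub where they stand.

Things in the scene. Friction and masses are not known exactly. Their poses are not given: they have to be found in the camera images.
- mug: White ceramic mug, open top, straight-sided, 58 mm across, 85 mm tall, 0.24 kg. Its handle stands out along its own +y, up to 65 mm from the axis, and at the start points roughly towards the robot. Origin: centre of the underside, z up. It starts on the red coaster. Grip it across the body from above, along its own x; a grip of 15 N is enough.
- jar: Heavy closed glaze jar: blue body 62 mm across and about 48 mm tall, with a flat steel lid 58 mm across on top; 60 mm tall in all, 0.42 kg. Origin: centre of the underside, z up. It starts on the green coaster with the cup on its lid. A grip of 25 N is enough.
- cup: Light terracotta cup without handle, open top, 48 mm across at the rim, narrowing to 38 mm at the foot, 45 mm tall, 0.07 kg. Origin: centre of the underside, z up. It starts on the middle of the jar's lid. A grip of 8 N is enough.
- mould: White plaster mould block, 48 (its x) by 140 (its y) by 45 mm (z), 0.36 kg, three round recesses 12 mm deep in its top. Origin: centre of the underside, z up, x away from the coasters. Starts in the tray just behind the mug and jar (10 mm gap), about 50 mm free behind it. Grip its 48 mm width, one finger in front, one behind, once the ware is cleared; 25 N is enough.
- coaster_red: Red disc, 72 mm across, 3 mm thick, fixed on the floor of a wooden tray (210 by 260 mm, floor 5 mm above the table, rim 14 mm high): the mug's place. Origin: centre of its underside, z up, x towards the mould; the mug stands 3 mm above the origin. The two coasters lie side by side, 110 mm apart, either one on the left.
- coaster_green: Green disc, 72 mm across, 3 mm thick, fixed to the floor of the same tray: the jar's place. Origin: centre of its underside, z up; the jar stands 3 mm above it.
- ware_board: Plain dark wooden board, fixed, 230 (its x) by 180 (its y) by 18 mm thick, to one side of the tray: the side area for the cleared things. Origin: centre of its underside, z up; things stand 18 mm above it.
- work_board: Light plywood board, fixed, 230 (its x) by 180 mm (its y), 15 mm thick, on the other side of the tray, with a grey pad 66 (x) by 158 mm (y) and 3 mm thick at its centre: the mould's place, its long side along the pad's. Origin: centre of the underside, z up; the pad's top is 18 mm above it.
- spray_bottle: Clear spray bottle with a white head, 68 mm across, 175 mm tall, loose, standing on the table beyond the boards. Not to be touched. Origin: centre of the underside.
- tub: Open yellow plastic tub, 90 mm across, 90 mm tall, loose, standing on the table beyond the boards. Not to be touched. Origin: centre of the underside.

How it is judged (in metres and radians):
On the way, in this order (a step that is already met when the one before it is completed fails the run):
1. mug, jar and cup all stand upright, each directly on the ware board (x of mug in the frame of ware_board between -0.115 and 0.115 m and y of mug in the frame of ware_board between -0.09 and 0.09 m and z of mug in the frame of ware_board between 0.01 and 0.026 m and angle between each of mug, jar, cup's own z axis and vertical below 0.12 rad and linear speed of each of mug, jar, cup below 0.03 m/s and x of jar in the frame of ware_board between -0.115 and 0.115 m and y of jar in the frame of ware_board between -0.09 and 0.09 m and z of jar in the frame of ware_board between 0.01 and 0.026 m and x of cup in the frame of ware_board between -0.115 and 0.115 m and y of cup in the frame of ware_board between -0.09 and 0.09 m and z of cup in the frame of ware_board between 0.01 and 0.026 m), for 0.2 s.
2. the mould lies squarely on the grey pad of the work board (horizontal distance between mould and work_board below 0.015 m and z of mould in the frame of work_board between 0.012 and 0.024 m and angle between mould's own z axis and vertical below 0.12 rad and angle between the y axis of mould and the y axis of work_board, either way round below 0.17 rad and linear speed of mould below 0.03 m/s), for 0.2 s.
At the end, for the whole second after the job is handed in: Mould recesses up on the grey pad, within 15 mm of its centre and 0.17 rad of its line; mug on the red and jar on the green coaster, each within 12 mm of centre; cup on the jar lid within 11 mm of its axis; all upright within 0.12 rad, released, at rest (all of step 2 and horizontal distance between mug and coaster_red below 0.012 m and z of mug in the frame of coaster_red between -0.003 and 0.009 m and angle between each of mug, jar, cup's own z axis and vertical below 0.12 rad and horizontal distance between jar and coaster_green below 0.012 m and z of jar in the frame of coaster_green between -0.003 and 0.009 m and horizontal distance between cup and jar below 0.011 m and z of cup in the frame of jar between 0.054 and 0.066 m and linear speed of each of mug, jar, cup below 0.03 m/s); the robot touches nothing.
It fails at once if the mug, jar, cup or mould is tipped over (angle between any of mug, jar, cup, mould's own z axis and vertical above 0.7 rad).
It fails at once if the spray bottle or the tub is disturbed (moved more than 15 mm) (distance of any of spray_bottle, tub from where it was at the start of the episode above 0.015 m).
It also fails if it takes over 136 s, if anything falls off the work surface, if the arm or the gripper's body presses on something with over 40 N, if the wrist force passes 120 N, or if a joint passes its speed limit or range.

### The arm

A 7-joint arm with a two-finger parallel gripper is mounted at the origin on the work surface. World frame = base frame: x ahead of the robot, y to its left, z up, the work surface at z = 0. Lengths are in m, angles in degrees, forces in N, time in s.
With the tool pointing down it reaches from about 0.425 to 0.875 m from the base axis. Payload 8.4 kg.
Tool frame: the origin (TCP) lies at the very end of the fingers, on their centre line; the grasp point (between the pads) lies 19 mm behind it; z points along the fingers, y is the line along which they close (so a half turn about z gives the same grasp; the last joint's range is limited). The gripper opens to 85 mm and grips with 20 to 120 N. Pads are 22 mm wide; open, the fingers measure 114 mm over their backs; the gripper's body (76 mm by 85 mm) begins 54 mm behind the grasp point. The pads swing forward as they close: fully open they stand 13 mm farther back than shut.
Start: joints at [70.405, 19.091, 2.286, 83.961, -0.768, 76.965, -3.352], TCP at [0.156, -0.631, 0.231] pointing down, gripper open.
Joint ranges: [-147.57, 147.57], [-21.85, 119.76], [-74.77, 79.35], [14.55, 137.4], [-85.83, 265.84], [4.83, 119.75], [-152.11, 152.11]. Speed limits (degrees/s): [127.2, 127.2, 159.86, 159.86, 180, 180, 180].

### API

Orientations are given as [roll, pitch, yaw] about the fixed x, y, z axes, in that order (R = Rz(yaw) Ry(pitch) Rx(roll)).
In Python, from cell import read_state, grab_frame, sign_off gives the robot as it stands.
- The arm moves only by the tool send_rows, never from a script. Its arguments are lists of equal length, an entry for each row: "delta_pos": the shift along the tool's x, y, z in m, a list of three; "dr": the turn, a rotation vector about the tool's x, y, z in rad, a list of three. A call has 1 to 8 rows; each row is the pose to reach, as a shift and turn from the pose commanded when the call began, along the tool's axes at that moment; what a row does not reach only later rows make up. A row lasts 1/12 s, in which the tool goes at most 41.7 mm and 7.16 degrees, less where a joint would pass 70% of its speed; a pose out of reach is approached as far as the arm can. A call with a gripper value outside its range is refused whole. "fingers" is the opening, from 0 (shut) to 1 (fully open), set as the call begins (left out, the last holds). The fingers move at their own pace and stop on an object; "grip_force" is the grip in N (left out, the last holds). Time passes only in rows, so rows that repeat a pose let the fingers close. It gives the time, the measured TCP pose, the force, the opening and the grip force at its end, in the units of the state.
- read_state(): the state, without advancing time (a new reading comes with each control period).
- grab_frame(name): name is "scene" or "top"; returns a dict with "image" (384x512x3 uint8, blue, green, red), "fov_y" (degrees; the focal length in pixels is half the picture's height over the tangent of half this angle, whatever the lens; pixels are square), "cx", "cy" (the principal point, pixels), "D" ([k1, k2, p1, p2, k3] as OpenCV has them; the pictures are not rectified), "R" (3x3) and "t" (3): a world point X has camera coordinates R X + t. Camera axes: x right, y down, z forward; pixel columns grow to the right and rows downward; lengths in m; the calibration is good to about 2 mm. A picture is of the moment at which its call begins. There is no depth.
- sign_off(): hands the job in; it is judged then, once.
The state is a dict: "time": time; "joint_pos": joint angles; "qvel": joint speeds; "joint_torque": joint torques, N m; "tcp_pos": TCP position; "orientation": TCP orientation; "force": force on the tool from outside, world axes, zero at the start; "torque": the same for the moment, N m; "gripper_width": opening from 0.0 (shut) to 1.0 (fully open); "finger_force": force on a finger pad.
Only numpy, scipy, OpenCV 4.12 (cv2) and the standard library are available. Lean on these libraries where they do the work, as an engineer would, in place of code of your own. Each camera call takes 0.05 s, during which the arm holds its last target. There are 200 camera calls.

## Working session

There is one attempt and no reset: what is moved stays moved. The work goes in short steps, Python scripts to look and compute and a tool call to move; the robot and the scene stay as the last step left them, time stands still between calls to the robot, and variables do not carry over. Pictures are saved under pics/ and viewed, at most 14 in all, crops included, and the job is handed in when it is done.

Besides the shell and the picture viewer there is one more tool, called after "Emit:" in YAML: its name, and indented under it one key for each argument. send_rows: Moves the arm, as the interface text tells. Its arguments: {"type":"object","properties":{"delta_pos":{"type":"array"},"dr":{"type":"array"},"fingers":{"type":"number"},"grip_force":{"type":"number"}},"required":["delta_pos","dr"]}

```bash
mkdir -p pics; ls; python3 - <<'E'
from cell import *
import cv2
print(read_state())
for n in ("scene","top"):
    f=grab_frame(n); cv2.imwrite(f"pics/{n}0.png",f["image"]); print(n,{k:v for k,v in f.items() if k!="image"})
E
```

```text
pics
{'time': 0.0, 'joint_pos': array([70.40365656, 19.12911691,  2.2854521 , 84.01123561, -0.76801524,
       76.96454488, -3.35168558]), 'qvel': array([ 0.01065395, -0.05405302, -0.03198774,  0.0368863 ,  0.01401172,
        0.04613419,  0.01812544]), 'joint_torque': array([-1.93254753e-03, -6.58561492e+01,  1.36461798e+00, -4.05576432e+01,
        1.67694135e-02,  1.25880382e-02,  5.23210275e-07]), 'tcp_pos': array([ 0.15614372, -0.63050277,  0.23044975]), 'orientation': array([-1.79910556e+02,  6.04972043e-03,  1.39108746e+01]), 'force': array([ 0.17740618, -0.34962034,  0.33553912]), 'torque': array([ 0.01309623, -0.05525601,  0.00824312]), 'finger_force': 0.0, 'gripper_width': 0.9991693066449184}
scene {'fov_y': 47.830813940670915, 'cx': 256.5952632958049, 'cy': 191.7540702842197, 'D': array([-0.1092891,  0.       ,  0.       ,  0.       ,  0.       ]), 'R': array([[-0.10256939,  0.9947245 , -0.00163831],
       [ 0.70654175,  0.07169435, -0.70403031],
       [-0.70019874, -0.07336949, -0.71016804]]), 't': array([ 0.06995417, -0.38145273,  1.50732398])}
top {'fov_y': 57.37821342276106, 'cx': 250.54278418778688, 'cy': 193.70567002355045, 'D': array([-0.10185915,  0.        ,  0.        ,  0.        ,  0.        ]), 'R': array([[ 0.01506055, -0.99975549,  0.01619064],
       [-0.98033603, -0.01795053, -0.1965173 ],
       [ 0.19675988, -0.01291261, -0.98036667]]), 't': array([-0.02349936,  0.59248369,  0.72655946])}
```

View pics/scene0.png

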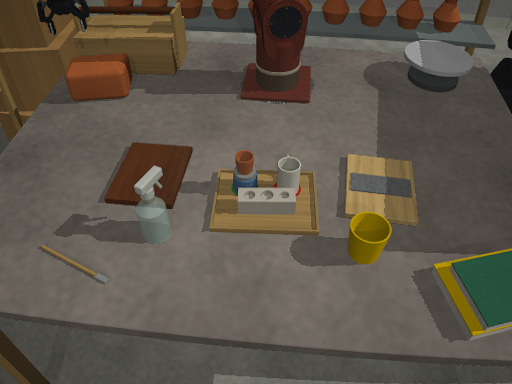

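View pics/top0.png

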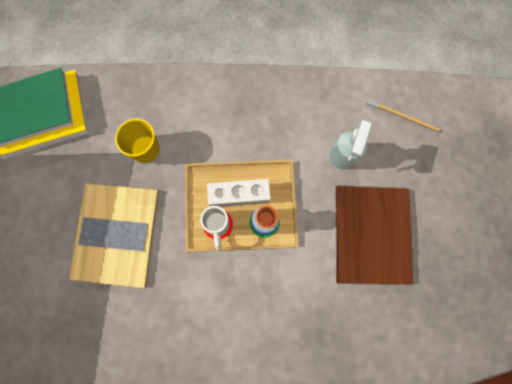

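Top view: mug rim is near (215,222) with its handle down at (217,245). The cup on the jar is near (266,217), the mould at (239,191), the ware board at (374,235), the work board pad at (113,234), the tub at (137,140) and the bottle at (345,150).

```bash
cat > h.py <<'E'
import numpy as np, cv2
from cell import read_state, grab_frame, sign_off
def K(f):
    F=f["image"].shape[0]/2/np.tan(np.radians(f["fov_y"]/2))
    return np.array([[F,0,f["cx"]],[0,F,f["cy"]],[0,0,1]])
def ray(f,px,z):
    """pixels Nx2 -> world points Nx3 on plane z"""
    n=cv2.undistortPoints(np.float64(px).reshape(-1,1,2),K(f),f["D"]).reshape(-1,2)
    d=np.c_[n,np.ones(len(n))]@f["R"]; c=-f["R"].T@f["t"]
    return c+d*((z-c[2])/d[:,2])[:,None]
def hsv(f): return cv2.cvtColor(f["image"],cv2.COLOR_BGR2HSV)
def mask(f,lo,hi,box=None):
    m=cv2.inRange(hsv(f),np.array(lo),np.array(hi))
    if box:
        k=np.zeros_like(m); x0,y0,x1,y1=box; k[y0:y1,x0:x1]=1; m=m*k
    return m
def big(m):
    c,_=cv2.findContours(m,cv2.RETR_EXTERNAL,cv2.CHAIN_APPROX_NONE)
    return max(c,key=cv2.contourArea).reshape(-1,2)
def rect(P):
    (c,s,a)=cv2.minAreaRect(np.float32(P[:,:2]*1000)); return np.round(c,1),np.round(s,1),round(a,1)
def circ(P,r):
    from scipy.optimize import least_squares
    f=lambda p:np.hypot(P[:,0]-p[0],P[:,1]-p[1])-r
    s=least_squares(f,P[:,:2].mean(0),loss="soft_l1",f_scale=.002)
    return np.round(s.x*1000,1),round(np.std(s.fun)*1000,1)
E
python3 - <<'E'
from h import *
f=grab_frame("top"); print("cam",-f["R"].T@f["t"])
H=hsv(f)
for n,(x,y) in dict(ware=(374,235),ply=(85,250),pad=(113,234),tub=(137,150),cup=(266,217),red=(229,232),green=(270,234),mug=(216,238),mould=(230,200),table=(310,290),tray=(200,180),bottle=(342,155)).items(): print(n,H[y,x])
cv2.imwrite("pics/c1.png",cv2.resize(f["image"][150:262,175:310],None,fx=5,fy=5,interpolation=cv2.INTER_CUBIC))
g=grab_frame("scene"); print("cam",-g["R"].T@g["t"])
cv2.imwrite("pics/c2.png",cv2.resize(g["image"][130:240,190:340],None,fx=5,fy=5,interpolation=cv2.INTER_CUBIC))
E
```

```text
cam [ 0.43822927 -0.00347644  0.82910844]
ware [ 10 185 116]
ply [ 19 125 179]
pad [103  15 153]
tub [ 24 246 203]
cup [  9 186 159]
red [  2 225 181]
green [ 71 192 118]
mug [ 28  14 235]
mould [ 20  16 238]
table [ 14  30 177]
tray [ 20 129 230]
bottle [ 74  24 157]
cam [1.33211379 0.06835448 0.80201363]
```

View pics/c1.png

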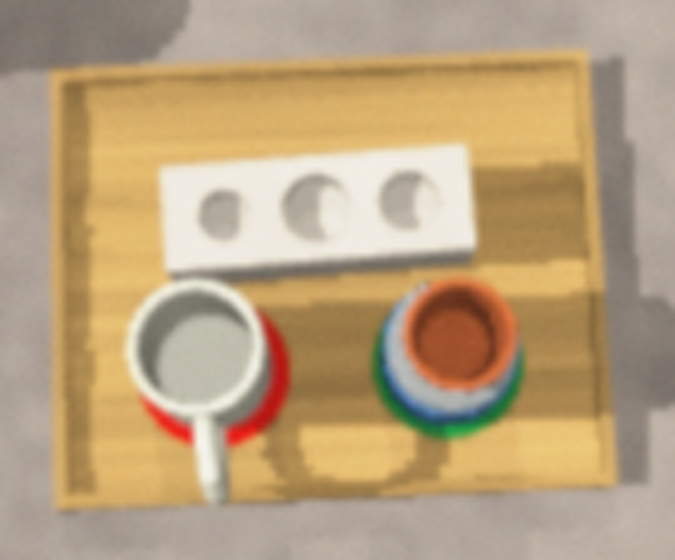

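The crop (5x, offset 175,150) shows the mug rim outer edge spanning x 126–267 and y 279–418, with the handle tip at about (215,497). The cup rim spans x 404–518 and y 279–392. The mould top corners are (160,168), (467,145), (477,247) and (168,272).

```bash
python3 - <<'E'
from h import *
f=grab_frame("top")
c=lambda p:np.array(p)/5.+[174.6,149.6]
print("mug",ray(f,c([[196.5,348.5]]),.093)[0]*1000,"handle",ray(f,c([[213,485]]),.05)[0]*1000)
print("cup",ray(f,c([[461,335.5]]),.113)[0]*1000)
print("cuprimW",ray(f,c([[404,335],[518,335]]),.113)*1000)
print("mould",rect(ray(f,c([[160,168],[467,145],[477,247],[168,272]]),.050)))
for n,lo,hi,box,z in (("ware",(3,140,60),(14,255,200),(320,170,430,300),.018),("work",(12,70,100),(28,200,255),(60,170,165,300),.015),("pad",(85,5,90),(130,60,200),(75,210,152,258),.018),("tray",(12,70,60),(28,255,255),(178,152,305,260),.014)):
    m=cv2.morphologyEx(mask(f,lo,hi,box),cv2.MORPH_CLOSE,np.ones((5,5)))
    print(n,rect(ray(f,big(m),z)))
m=mask(f,(20,200,60),(30,255,255),(100,100,175,170)); P=ray(f,big(m),.09); print("tub(z.09)",P.min(0),P.max(0))
g=grab_frame("scene")
def s(n,px,z): print(n,ray(g,px,z)*1000)
s("tub rim",[[370,227]],.09); s("bottle foot",[[156,236]],.0);s("bottle mid",[[152,215]],.05)
E
```

```text
mug [529.50315542  63.27926034  93.        ] handle [474.46217563  57.8988838   50.        ]
cup [534.31111515 -47.08865086 113.        ]
cuprimW [[534.12371393 -23.61990769 113.        ]
 [534.9037378  -70.60118601 113.        ]]
mould (array([600.2,  14.4]), array([ 48.3, 140.5]), 5.7)
ware (array([ 509.3, -306.2]), array([178.9, 224.9]), 88.9)
work (array([499.9, 304.9]), array([184.4, 232.9]), 85.9)
pad (array([500.1, 305.8]), array([152.6,  59.2]), 86.1)
tray (array([576.1,   9.7]), array([212.2, 262. ]), 3.3)
tub(z.09) [0.65559382 0.19298358 0.09      ] [0.75473523 0.29151366 0.09      ]
tub rim [[711.93627715 249.28782032  90.        ]]
bottle foot [[ 713.39539703 -237.96494124    0.        ]]
bottle mid [[ 691.49156094 -244.83261042   50.        ]]
```

View pics/c2.png

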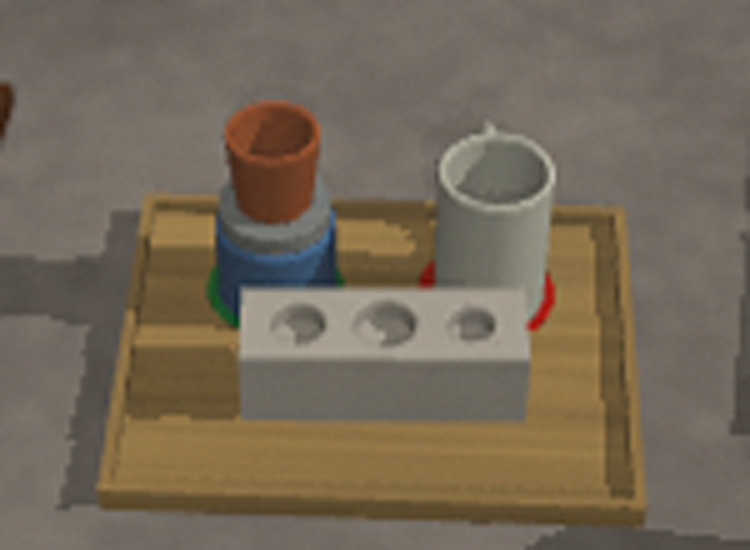

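```bash
cat > go.py <<'E'
import sys,numpy as np
from scipy.spatial.transform import Rotation as R
from cell import read_state
# usage: go.py x y z yaw (mm,deg): shift & turn in tool axes to the target, tool down
s=read_state(); x,y,z,w=map(float,sys.argv[1:5])
R0=R.from_euler("xyz",s["orientation"],degrees=True); R1=R.from_euler("xyz",[180,0,w],degrees=True)
d=R0.inv().apply(np.array([x,y,z])/1000-s["tcp_pos"]); r=(R0.inv()*R1).as_rotvec()
print("t",round(s["time"],2),"tcp",np.round(s["tcp_pos"]*1000,1),np.round(s["orientation"],1),"j7",round(s["joint_pos"][6],1),"w",round(s["gripper_width"],3))
print("dpos",np.round(d,4),"dr",np.round(r,3))
E
python3 go.py 534 -47 231 4
```

```text
t 0.3 tcp [ 156.2 -630.8  231. ] [-180.     0.    13.9] j7 -3.4 w 1.004
dpos [ 5.070e-01 -4.758e-01  3.000e-04] dr [-0.001  0.     0.173]
```

Emit:
send_rows:
  delta_pos:
    - [0.03,-0.028,0]
    - [0.06,-0.056,0]
    - [0.09,-0.084,0]
    - [0.12,-0.112,0]
    - [0.15,-0.14,0]
    - [0.18,-0.168,0]
    - [0.21,-0.196,0]
    - [0.24,-0.224,0]
  dr:
    - [0,0,0.02]
    - [0,0,0.04]
    - [0,0,0.06]
    - [0,0,0.08]
    - [0,0,0.1]
    - [0,0,0.12]
    - [0,0,0.14]
    - [0,0,0.16]
  fingers: 1
  grip_force: 20

```text
time: 0.97
tcp_pos: [0.3361, -0.354, 0.2316]
orientation: [180.0, -0.0, 4.7]
force: [1.2, -0.9, 0.4]
gripper_width: 0.998
finger_force: 0.0
```

```bash
python3 go.py 534 -47 200 4
```

```text
t 0.97 tcp [ 336.1 -354.   231.6] [180.   -0.    4.7] j7 -44.2 w 0.998
dpos [ 0.2223 -0.2898  0.0314] dr [ 0.001 -0.     0.012]
```

Emit:
send_rows:
  delta_pos:
    - [0.026,-0.033,0.0]
    - [0.05,-0.066,0.0]
    - [0.075,-0.099,0.0]
    - [0.1,-0.132,0.0]
    - [0.125,-0.164,0.0]
    - [0.15,-0.196,0.0]
    - [0.175,-0.228,0.0]
    - [0.2,-0.26,0.0]
  dr:
    - [0,0,0.01]
    - [0,0,0.01]
    - [0,0,0.01]
    - [0,0,0.01]
    - [0,0,0.01]
    - [0,0,0.01]
    - [0,0,0.01]
    - [0,0,0.01]

```text
time: 1.63
tcp_pos: [0.5139, -0.0784, 0.2317]
orientation: [180.0, -0.0, 4.1]
force: [0.1, -0.4, 0.2]
gripper_width: 1.0
finger_force: 0.0
```

```bash
python3 go.py 534.5 -47 79 4
```

```text
t 1.63 tcp [513.9 -78.4 231.7] [180.   -0.    4.1] j7 -84.5 w 1.0
dpos [ 0.0227 -0.0299  0.1527] dr [ 0.    -0.001  0.003]
```

Emit:
send_rows:
  delta_pos:
    - [0.015,-0.02,0.0]
    - [0.0227,-0.03,0.01]
    - [0.0227,-0.03,0.035]
    - [0.0227,-0.03,0.065]
    - [0.0227,-0.03,0.095]
    - [0.0227,-0.03,0.125]
    - [0.0227,-0.03,0.145]
    - [0.0227,-0.03,0.153]
  dr:
    - [0,0,0]
    - [0,0,0]
    - [0,0,0]
    - [0,0,0]
    - [0,0,0]
    - [0,0,0]
    - [0,0,0]
    - [0,0,0]

```text
time: 2.3
tcp_pos: [0.5316, -0.0485, 0.0752]
orientation: [-179.9, 0.3, 4.2]
force: [-0.4, -0.2, 0.2]
gripper_width: 1.001
finger_force: 0.0
```

Emit:
send_rows:
  delta_pos:
    - [0,0,0]
    - [0,0,0]
    - [0,0,0]
    - [0,0,0]
    - [0,0,0]
    - [0,0,0]
    - [0,0,0]
    - [0,0,0]
  dr:
    - [0,0,0]
    - [0,0,0]
    - [0,0,0]
    - [0,0,0]
    - [0,0,0]
    - [0,0,0]
    - [0,0,0]
    - [0,0,0]
  fingers: 0.3

```text
time: 2.97
tcp_pos: [0.535, -0.0484, 0.0801]
orientation: [180.0, -0.2, 4.2]
force: [-0.5, 0.7, 7.8]
gripper_width: 0.555
finger_force: 20.2
```

Emit:
send_rows:
  delta_pos:
    - [0,0,-0.003]
    - [0,0,-0.008]
    - [0,0,-0.016]
    - [0,0,-0.028]
    - [0,0,-0.042]
    - [0,0,-0.055]
    - [0,0,-0.065]
    - [0,0,-0.07]
  dr:
    - [0,0,0]
    - [0,0,0]
    - [0,0,0]
    - [0,0,0]
    - [0,0,0]
    - [0,0,0]
    - [0,0,0]
    - [0,0,0]

```text
time: 3.63
tcp_pos: [0.5344, -0.0486, 0.1506]
orientation: [180.0, -0.1, 4.2]
force: [-0.1, 0.3, -1.2]
gripper_width: 0.551
finger_force: 20.7
```

```bash
python3 go.py 545 -360 150 4; python3 - <<'E'
from h import *
f=grab_frame("scene"); cv2.imwrite("pics/s3.png",cv2.resize(f["image"][80:250,90:340],None,fx=3,fy=3))
E
```

```text
t 3.63 tcp [534.4 -48.6 150.6] [ 1.8e+02 -1.0e-01  4.2e+00] j7 -90.8 w 0.551
dpos [-0.0121  0.3113  0.0007] dr [ 0.001 -0.002  0.003]
```

View pics/s3.png

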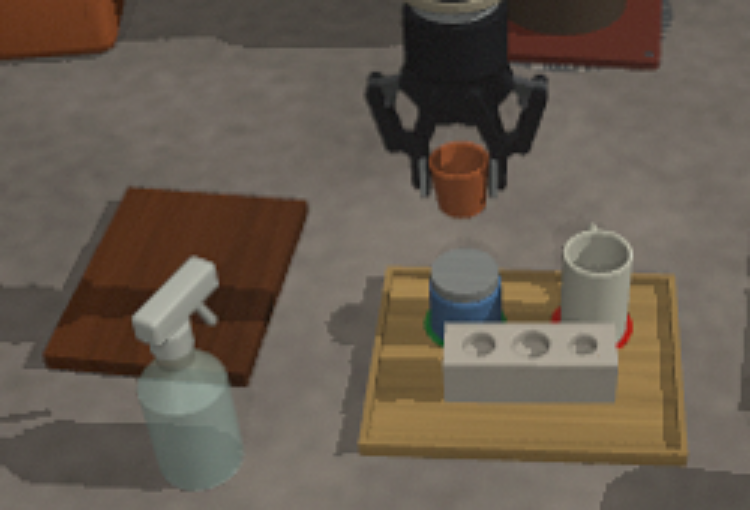

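The cup is held upright in the gripper and the jar stayed on its coaster. Carrying the cup to the ware board.

Emit:
send_rows:
  delta_pos:
    - [0,0.02,0]
    - [-0.003,0.055,0]
    - [-0.005,0.095,0]
    - [-0.006,0.136,0]
    - [-0.008,0.176,0]
    - [-0.01,0.216,0]
    - [-0.011,0.254,0]
    - [-0.012,0.285,0]
  dr:
    - [0,0,0]
    - [0,0,0]
    - [0,0,0]
    - [0,0,0]
    - [0,0,0]
    - [0,0,0]
    - [0,0,0]
    - [0,0,0]

```text
time: 4.35
tcp_pos: [0.5413, -0.3372, 0.1477]
orientation: [180.0, 0.1, 4.0]
force: [0.1, 0.2, -1.0]
gripper_width: 0.547
finger_force: 20.8
```

Emit:
send_rows:
  delta_pos:
    - [0,0.015,0.005]
    - [0,0.026,0.02]
    - [0,0.026,0.04]
    - [0,0.026,0.06]
    - [0,0.026,0.08]
    - [0,0.026,0.095]
    - [0,0.026,0.105]
    - [0,0.026,0.109]
  dr:
    - [0,0,0]
    - [0,0,0]
    - [0,0,0]
    - [0,0,0]
    - [0,0,0]
    - [0,0,0]
    - [0,0,0]
    - [0,0,0]

```text
time: 5.02
tcp_pos: [0.5434, -0.3575, 0.0365]
orientation: [-179.8, 0.2, 4.3]
force: [-0.3, -0.0, -1.0]
gripper_width: 0.548
finger_force: 20.8
```

```bash
python3 go.py 545 -360 30 4
```

```text
t 5.02 tcp [ 543.4 -357.5   36.5] [-179.8    0.2    4.3] j7 -64.3 w 0.548
dpos [0.0014 0.0026 0.0065] dr [-0.003  0.003  0.005]
```

Emit:
send_rows:
  delta_pos:
    - [0,0,0.002]
    - [0,0,0.004]
    - [0,0,0.006]
    - [0,0,0.008]
    - [0,0,0.009]
    - [0,0,0.009]
    - [0,0,0.009]
  dr:
    - [0,0,0]
    - [0,0,0]
    - [0,0,0]
    - [0,0,0]
    - [0,0,0]
    - [0,0,0]
    - [0,0,0]

```text
time: 5.6
tcp_pos: [0.5444, -0.3597, 0.0306]
orientation: [180.0, -0.0, 4.2]
force: [-0.2, 0.2, -0.9]
gripper_width: 0.553
finger_force: 20.8
```

Emit:
send_rows:
  delta_pos:
    - [0,0,0.001]
    - [0,0,0.0015]
    - [0,0,0.002]
    - [0,0,0.002]
    - [0,0,0.002]
  dr:
    - [0,0,0]
    - [0,0,0]
    - [0,0,0]
    - [0,0,0]
    - [0,0,0]

```text
time: 6.02
tcp_pos: [0.5453, -0.3596, 0.0302]
orientation: [179.9, -0.1, 4.2]
force: [-2.8, 3.0, 11.7]
gripper_width: 0.552
finger_force: 21.3
```

Contact with the board, so I release and rise. Next is the jar.

Emit:
send_rows:
  delta_pos:
    - [0,0,0]
    - [0,0,0]
    - [0,0,0]
    - [0,0,0]
    - [0,0,-0.01]
    - [0,0,-0.04]
    - [0,0,-0.08]
    - [0,0,-0.12]
  dr:
    - [0,0,0]
    - [0,0,0]
    - [0,0,0]
    - [0,0,0]
    - [0,0,0]
    - [0,0,0]
    - [0,0,0]
    - [0,0,0]
  fingers: 1
  grip_force: 30

```text
time: 6.68
tcp_pos: [0.5436, -0.3591, 0.1495]
orientation: [-179.9, 0.1, 4.2]
force: [0.1, -0.4, 0.6]
gripper_width: 1.002
finger_force: 0.0
```

```bash
python3 - <<'E'
from h import *
f=grab_frame("top"); 
m=mask(f,(3,120,80),(16,255,255),(320,170,430,300))
cv2.imwrite("pics/t4.png",np.hstack([cv2.resize(f["image"][170:300,320:430],None,fx=4,fy=4),cv2.resize(f["image"][195:255,235:300],None,fx=5,fy=5,interpolation=cv2.INTER_CUBIC)[:520] if 0 else np.vstack([cv2.resize(f["image"][195:260,235:305],None,fx=5,fy=5,interpolation=cv2.INTER_CUBIC),np.zeros((195,350,3),np.uint8)])]))
E
python3 go.py 530 -48 150 4
```

```text
t 6.73 tcp [ 547.5 -361.1  159.7] [179.6  -0.5   4.2] j7 -62.4 w 1.002
dpos [ 0.0053 -0.3136  0.0078] dr [ 0.006 -0.009  0.003]
```

View pics/t4.png

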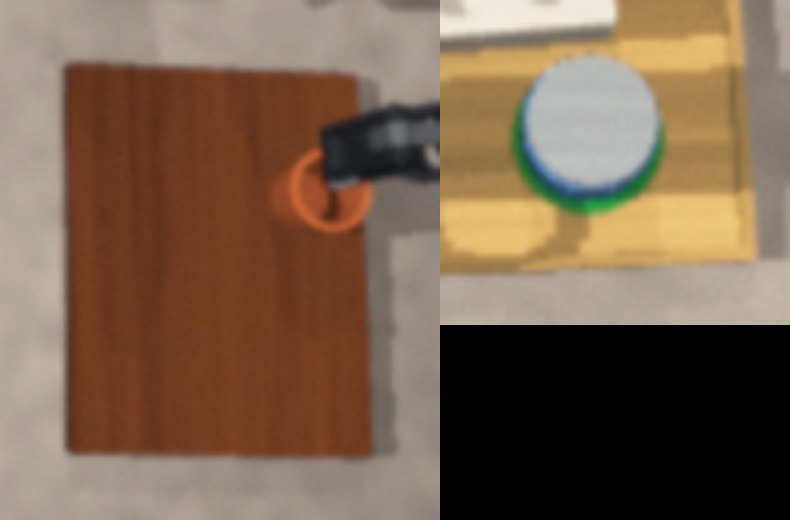

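The cup stands on the ware board with its rim at about (402,217). The jar lid centre is at about (265.0,219.2).

```bash
python3 - <<'E'
from h import *
f=grab_frame("top"); print(ray(f,[[265.,219.2]],.068)*1000, ray(f,[[402.4,217.1]],.063)*1000)
E
python3 go.py 534 -48 150 4
```

```text
[[534.78183883 -45.92977449  68.        ]] [[ 544.37093665 -357.44770921   63.        ]]
t 6.78 tcp [ 547.9 -361.3  156.9] [179.6  -0.5   4.2] j7 -62.4 w 1.002
dpos [ 0.0089 -0.3135  0.0048] dr [ 0.007 -0.01   0.003]
```

Emit:
send_rows:
  delta_pos:
    - [0.001,-0.02,0]
    - [0.002,-0.055,0]
    - [0.003,-0.095,0]
    - [0.005,-0.136,0]
    - [0.006,-0.176,0]
    - [0.007,-0.216,0]
    - [0.008,-0.254,0]
    - [0.009,-0.29,0]
  dr:
    - [0,0,0]
    - [0,0,0]
    - [0,0,0]
    - [0,0,0]
    - [0,0,0]
    - [0,0,0]
    - [0,0,0]
    - [0,0,0]

```text
time: 7.45
tcp_pos: [0.5319, -0.0675, 0.1491]
orientation: [180.0, -0.1, 4.2]
force: [0.1, 0.8, 0.1]
gripper_width: 1.002
finger_force: 0.0
```

```bash
python3 go.py 534.5 -47 19 4
```

```text
t 7.45 tcp [531.9 -67.5 149.1] [ 1.8e+02 -1.0e-01  4.2e+00] j7 -88.5 w 1.002
dpos [ 0.004  -0.0203  0.1301] dr [ 0.    -0.001  0.004]
```

Emit:
send_rows:
  delta_pos:
    - [0.003,-0.012,0.0]
    - [0.003,-0.021,0.005]
    - [0.003,-0.022,0.02]
    - [0.003,-0.022,0.04]
    - [0.003,-0.022,0.06]
    - [0.003,-0.022,0.075]
    - [0.003,-0.022,0.08]
    - [0.003,-0.022,0.08]
  dr:
    - [0,0,0]
    - [0,0,0]
    - [0,0,0]
    - [0,0,0]
    - [0,0,0]
    - [0,0,0]
    - [0,0,0]
    - [0,0,0]

```text
time: 8.12
tcp_pos: [0.5326, -0.0484, 0.067]
orientation: [-180.0, 0.1, 4.1]
force: [0.2, 0.6, 0.5]
gripper_width: 0.997
finger_force: 0.0
```

```bash
python3 go.py 534.5 -47 19 4
```

```text
t 8.12 tcp [532.6 -48.4  67. ] [-1.8e+02  1.0e-01  4.1e+00] j7 -93.7 w 0.997
dpos [ 0.0021 -0.0013  0.048 ] dr [-0.     0.002  0.002]
```

Emit:
send_rows:
  delta_pos:
    - [0.001,-0.001,0.008]
    - [0.001,-0.001,0.018]
    - [0.001,-0.001,0.028]
    - [0.001,-0.001,0.038]
    - [0.001,-0.001,0.045]
    - [0.001,-0.001,0.0495]
    - [0.001,-0.001,0.0495]
    - [0.001,-0.001,0.0495]
  dr:
    - [0,0,0]
    - [0,0,0]
    - [0,0,0]
    - [0,0,0]
    - [0,0,0]
    - [0,0,0]
    - [0,0,0]
    - [0,0,0]

```text
time: 8.78
tcp_pos: [0.5344, -0.0464, 0.0187]
orientation: [-180.0, 0.0, 4.2]
force: [0.2, 0.2, 0.4]
gripper_width: 1.001
finger_force: 0.0
```

Emit:
send_rows:
  delta_pos:
    - [0,0,0]
    - [0,0,0]
    - [0,0,0]
    - [0,0,0]
    - [0,0,0]
    - [0,0,0]
  dr:
    - [0,0,0]
    - [0,0,0]
    - [0,0,0]
    - [0,0,0]
    - [0,0,0]
    - [0,0,0]
  fingers: 0.4
  grip_force: 35

```text
time: 9.28
tcp_pos: [0.5349, -0.0465, 0.0197]
orientation: [180.0, -0.1, 4.2]
force: [-2.0, -0.2, 5.5]
gripper_width: 0.714
finger_force: 37.8
```

Emit:
send_rows:
  delta_pos:
    - [0,0,-0.003]
    - [0,0,-0.008]
    - [0,0,-0.018]
    - [0,0,-0.032]
    - [0,0,-0.048]
    - [0,0,-0.063]
    - [0,0,-0.075]
    - [0,0,-0.08]
  dr:
    - [0,0,0]
    - [0,0,0]
    - [0,0,0]
    - [0,0,0]
    - [0,0,0]
    - [0,0,0]
    - [0,0,0]
    - [0,0,0]

```text
time: 9.95
tcp_pos: [0.5354, -0.0465, 0.1011]
orientation: [180.0, -0.1, 4.2]
force: [1.5, -0.1, -5.2]
gripper_width: 0.716
finger_force: 39.5
```

```bash
python3 go.py 440 -270 100 4
```

```text
t 9.95 tcp [535.4 -46.5 101.1] [ 1.8e+02 -1.0e-01  4.2e+00] j7 -92.6 w 0.716
dpos [-0.1114  0.216   0.001 ] dr [ 0.001 -0.003  0.003]
```

Emit:
send_rows:
  delta_pos:
    - [-0.006,0.012,0]
    - [-0.02,0.04,0]
    - [-0.037,0.072,0]
    - [-0.055,0.106,0]
    - [-0.073,0.14,0]
    - [-0.09,0.174,0]
    - [-0.104,0.202,0]
    - [-0.112,0.216,0]
  dr:
    - [0,0,0]
    - [0,0,0]
    - [0,0,0]
    - [0,0,0]
    - [0,0,0]
    - [0,0,0]
    - [0,0,0]
    - [0,0,0]

```text
time: 10.62
tcp_pos: [0.4358, -0.2745, 0.0986]
orientation: [179.9, 0.1, 3.9]
force: [-0.6, 0.3, -4.6]
gripper_width: 0.711
finger_force: 39.6
```

Emit:
send_rows:
  delta_pos:
    - [0,0,0.0]
    - [0,0,0.005]
    - [0,0,0.018]
    - [0,0,0.033]
    - [0,0,0.048]
    - [0,0,0.059]
    - [0,0,0.065]
    - [0,0,0.066]
  dr:
    - [0,0,0]
    - [0,0,0]
    - [0,0,0]
    - [0,0,0]
    - [0,0,0]
    - [0,0,0]
    - [0,0,0]
    - [0,0,0]

```text
time: 11.28
tcp_pos: [0.4381, -0.2688, 0.0315]
orientation: [-179.9, 0.1, 4.2]
force: [-1.0, 0.2, -4.4]
gripper_width: 0.715
finger_force: 39.5
```

```bash
python3 go.py 440 -270 29 4
```

```text
t 11.28 tcp [ 438.1 -268.8   31.5] [-1.799e+02  1.000e-01  4.200e+00] j7 -65.4 w 0.715
dpos [0.0018 0.0014 0.0025] dr [-0.002  0.002  0.004]
```

Emit:
send_rows:
  delta_pos:
    - [0,0,0.001]
    - [0,0,0.002]
    - [0,0,0.003]
    - [0,0,0.004]
    - [0,0,0.005]
    - [0,0,0.005]
  dr:
    - [0,0,0]
    - [0,0,0]
    - [0,0,0]
    - [0,0,0]
    - [0,0,0]
    - [0,0,0]

```text
time: 11.78
tcp_pos: [0.439, -0.2704, 0.0297]
orientation: [179.9, -0.0, 4.2]
force: [-5.7, 2.9, 13.8]
gripper_width: 0.713
finger_force: 41.3
```

Emit:
send_rows:
  delta_pos:
    - [0,0,-0.001]
    - [0,0,-0.001]
    - [0,0,-0.001]
    - [0,0,-0.001]
    - [0,0,-0.01]
    - [0,0,-0.04]
    - [0,0,-0.08]
    - [0,0,-0.12]
  dr:
    - [0,0,0]
    - [0,0,0]
    - [0,0,0]
    - [0,0,0]
    - [0,0,0]
    - [0,0,0]
    - [0,0,0]
    - [0,0,0]
  fingers: 1
  grip_force: 25

```text
time: 12.45
tcp_pos: [0.4379, -0.2694, 0.1492]
orientation: [-179.9, 0.1, 4.2]
force: [1.6, -2.0, 0.9]
gripper_width: 0.997
finger_force: 0.0
```

```bash
python3 go.py 530 62 150 5
```

```text
t 12.45 tcp [ 437.9 -269.4  149.2] [-1.799e+02  1.000e-01  4.200e+00] j7 -62.0 w 0.997
dpos [ 0.1161 -0.3238 -0.0004] dr [-0.002  0.001 -0.014]
```

Emit:
send_rows:
  delta_pos:
    - [0.007,-0.02,0]
    - [0.02,-0.055,0]
    - [0.034,-0.094,0]
    - [0.048,-0.133,0]
    - [0.062,-0.172,0]
    - [0.076,-0.211,0]
    - [0.09,-0.25,0]
    - [0.104,-0.289,0]
  dr:
    - [0,0,0]
    - [0,0,0]
    - [0,0,0]
    - [0,0,0]
    - [0,0,0]
    - [0,0,-0.01]
    - [0,0,-0.014]
    - [0,0,-0.014]

```text
time: 13.12
tcp_pos: [0.5215, 0.0276, 0.1488]
orientation: [180.0, -0.1, 5.0]
force: [0.6, -0.6, 0.5]
gripper_width: 1.007
finger_force: 0.0
```

Emit:
send_rows:
  delta_pos:
    - [0.01,-0.027,0]
    - [0.012,-0.035,0]
    - [0.012,-0.035,0.005]
    - [0.012,-0.035,0.015]
    - [0.012,-0.035,0.02]
    - [0.012,-0.035,0.02]
    - [0.012,-0.035,0.02]
  dr:
    - [0,0,0]
    - [0,0,0]
    - [0,0,0]
    - [0,0,0]
    - [0,0,0]
    - [0,0,0]
    - [0,0,0]

```text
time: 13.7
tcp_pos: [0.5296, 0.0598, 0.1272]
orientation: [180.0, 0.1, 4.8]
force: [-0.4, -0.0, 0.7]
gripper_width: 1.002
finger_force: 0.0
```

```bash
python3 go.py 530 62 40 5
```

```text
t 13.7 tcp [529.6  59.8 127.2] [1.8e+02 1.0e-01 4.8e+00] j7 -103.9 w 1.002
dpos [ 0.0007 -0.0021  0.0872] dr [ 0.     0.001 -0.003]
```

Emit:
send_rows:
  delta_pos:
    - [0,-0.002,0.01]
    - [0,-0.002,0.025]
    - [0,-0.002,0.042]
    - [0,-0.002,0.06]
    - [0,-0.002,0.075]
    - [0,-0.002,0.085]
    - [0,-0.002,0.088]
    - [0,-0.002,0.088]
  dr:
    - [0,0,0]
    - [0,0,0]
    - [0,0,0]
    - [0,0,0]
    - [0,0,0]
    - [0,0,0]
    - [0,0,0]
    - [0,0,0]

```text
time: 14.37
tcp_pos: [0.5295, 0.0635, 0.0391]
orientation: [-180.0, 0.1, 5.0]
force: [0.2, -1.0, 0.3]
gripper_width: 0.994
finger_force: 0.0
```

Emit:
send_rows:
  delta_pos:
    - [0,0,0]
    - [0,0,0]
    - [0,0,0]
    - [0,0,0]
    - [0,0,0]
    - [0,0,0]
  dr:
    - [0,0,0]
    - [0,0,0]
    - [0,0,0]
    - [0,0,0]
    - [0,0,0]
    - [0,0,0]
  fingers: 0.4
  grip_force: 25

```text
time: 14.87
tcp_pos: [0.5307, 0.0638, 0.0409]
orientation: [180.0, -0.1, 5.0]
force: [-0.4, 0.0, 6.5]
gripper_width: 0.66
finger_force: 26.1
```

Emit:
send_rows:
  delta_pos:
    - [0,0,-0.003]
    - [0,0,-0.008]
    - [0,0,-0.018]
    - [0,0,-0.035]
    - [0,0,-0.055]
    - [0,0,-0.075]
    - [0,0,-0.09]
    - [0,0,-0.1]
  dr:
    - [0,0,0]
    - [0,0,0]
    - [0,0,0]
    - [0,0,0]
    - [0,0,0]
    - [0,0,0]
    - [0,0,0]
    - [0,0,0]

```text
time: 15.53
tcp_pos: [0.5306, 0.0638, 0.1423]
orientation: [180.0, -0.1, 5.0]
force: [-0.9, -0.4, -2.1]
gripper_width: 0.662
finger_force: 27.0
```

```bash
python3 go.py 550 -255 140 5
```

```text
t 15.53 tcp [530.6  63.8 142.3] [ 1.8e+02 -1.0e-01  5.0e+00] j7 -103.6 w 0.662
dpos [-0.0084  0.3193  0.0023] dr [ 0.    -0.002 -0.   ]
```

Emit:
send_rows:
  delta_pos:
    - [0,0.015,0]
    - [-0.001,0.048,0]
    - [-0.002,0.085,0]
    - [-0.004,0.124,0]
    - [-0.005,0.163,0]
    - [-0.006,0.202,0]
    - [-0.007,0.24,0]
    - [-0.008,0.272,0]
  dr:
    - [0,0,0]
    - [0,0,0]
    - [0,0,0]
    - [0,0,0]
    - [0,0,0]
    - [0,0,0]
    - [0,0,0]
    - [0,0,0]

```text
time: 16.2
tcp_pos: [0.5449, -0.2113, 0.14]
orientation: [180.0, 0.0, 4.9]
force: [1.0, -0.4, -2.8]
gripper_width: 0.661
finger_force: 27.0
```

Emit:
send_rows:
  delta_pos:
    - [0,0.025,0]
    - [0,0.04,0.0]
    - [0,0.048,0.01]
    - [0,0.048,0.03]
    - [0,0.048,0.05]
    - [0,0.048,0.07]
    - [0,0.048,0.08]
    - [0,0.048,0.085]
  dr:
    - [0,0,0]
    - [0,0,0]
    - [0,0,0]
    - [0,0,0]
    - [0,0,0]
    - [0,0,0]
    - [0,0,0]
    - [0,0,0]

```text
time: 16.87
tcp_pos: [0.5488, -0.2538, 0.0526]
orientation: [-179.9, 0.1, 5.1]
force: [-0.4, -0.9, -2.9]
gripper_width: 0.666
finger_force: 27.0
```

```bash
python3 go.py 550 -255 51 5
```

```text
t 16.87 tcp [ 548.8 -253.8   52.6] [-1.799e+02  1.000e-01  5.100e+00] j7 -73.5 w 0.666
dpos [0.0011 0.0013 0.0016] dr [-0.002  0.003  0.001]
```

Emit:
send_rows:
  delta_pos:
    - [0,0,0.001]
    - [0,0,0.002]
    - [0,0,0.004]
    - [0,0,0.006]
    - [0,0,0.0065]
    - [0,0,0.0065]
  dr:
    - [0,0,0]
    - [0,0,0]
    - [0,0,0]
    - [0,0,0]
    - [0,0,0]
    - [0,0,0]

```text
time: 17.37
tcp_pos: [0.5507, -0.256, 0.0509]
orientation: [179.9, -0.1, 5.0]
force: [-4.8, 2.4, 12.7]
gripper_width: 0.662
finger_force: 28.5
```

Emit:
send_rows:
  delta_pos:
    - [0,0,-0.001]
    - [0,0,-0.001]
    - [0,0,-0.001]
    - [0,0,-0.001]
    - [0,0,-0.01]
    - [0,0,-0.04]
    - [0,0,-0.08]
    - [0,0,-0.12]
  dr:
    - [0,0,0]
    - [0,0,0]
    - [0,0,0]
    - [0,0,0]
    - [0,0,0]
    - [0,0,0]
    - [0,0,0]
    - [0,0,0]
  fingers: 1
  grip_force: 35

```text
time: 18.03
tcp_pos: [0.549, -0.2554, 0.1696]
orientation: [-179.9, 0.1, 5.0]
force: [2.0, -0.9, -0.1]
gripper_width: 1.0
finger_force: 0.0
```

```bash
python3 - <<'E'
from h import *
f=grab_frame("top"); 
B=(190,165,293,250)
for n,m,r in (("red",mask(f,(0,150,80),(6,255,255),B)|mask(f,(172,150,80),(179,255,255),B),.036),("green",mask(f,(50,90,50),(90,255,255),B),.036)):
    P=big(m); print(n,len(P),circ(ray(f,P,.008),r),"free r",cv2.minEnclosingCircle(np.float32(ray(f,P,.008)[:,:2]*1000)))
m=mask(f,(0,0,190),(60,45,255),B); P=big(m); print("mould",rect(ray(f,P,.05)), rect(ray(f,cv2.convexHull(P).reshape(-1,2),.05)))
cv2.imwrite("pics/t5.png",np.hstack([cv2.resize(f["image"][150:262,175:300],None,fx=4,fy=4,interpolation=cv2.INTER_CUBIC),cv2.resize(f["image"][180:292,330:410],None,fx=4,fy=4,interpolation=cv2.INTER_CUBIC)[:]]))
E
```

```text
red 82 (array([529.,  62.]), np.float64(0.6)) free r ((529.0313110351562, 62.00926208496094), 34.780677795410156)
green 81 (array([535.6, -47.4]), np.float64(0.7)) free r ((535.3251342773438, -47.69377136230469), 34.85405731201172)
mould (array([599.9,  14.8]), array([ 48. , 138.8]), 5.5) (array([599.9,  14.8]), array([ 48. , 138.8]), 5.5)
```

View pics/t5.png

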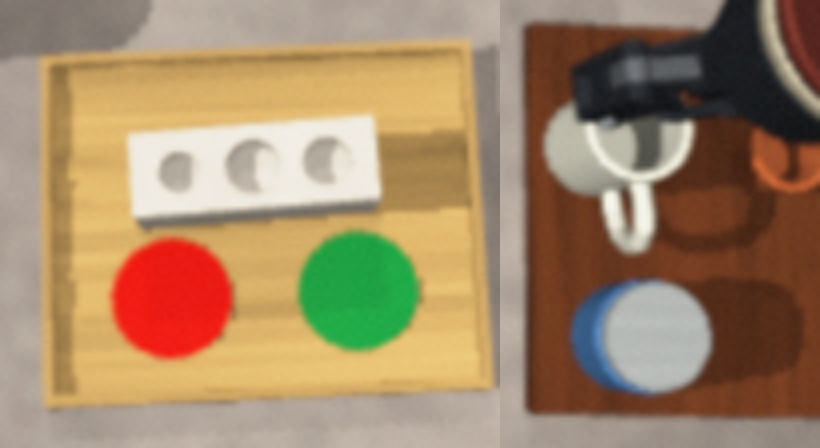

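All three stand upright on the ware board. Both coasters and the mould are now in the clear, and the mould is yawed about 5.5°.

```bash
python3 go.py 600 14.5 170 95.5
```

```text
t 18.08 tcp [ 553.  -256.7  179.2] [179.7  -0.5   5. ] j7 -70.7 w 0.998
dpos [ 0.0703 -0.2662  0.0085] dr [ 0.011 -0.003 -1.58 ]
```

Emit:
send_rows:
  delta_pos:
    - [0.003,-0.012,0]
    - [0.01,-0.035,0]
    - [0.017,-0.065,0]
    - [0.025,-0.095,0]
    - [0.033,-0.125,0]
    - [0.041,-0.155,0]
    - [0.049,-0.185,0]
    - [0.057,-0.215,0]
  dr:
    - [0,0,-0.08]
    - [0,0,-0.18]
    - [0,0,-0.28]
    - [0,0,-0.39]
    - [0,0,-0.5]
    - [0,0,-0.61]
    - [0,0,-0.72]
    - [0,0,-0.83]

```text
time: 18.75
tcp_pos: [0.5881, -0.0353, 0.169]
orientation: [180.0, -0.0, 52.8]
force: [0.7, 1.1, 0.6]
gripper_width: 1.0
finger_force: 0.0
```

```bash
python3 go.py 600 14.5 120 95.5
```

```text
t 18.75 tcp [588.1 -35.3 169. ] [180.   -0.   52.8] j7 -47.7 w 1.0
dpos [ 0.0469 -0.0206  0.049 ] dr [ 0.001  0.    -0.745]
```

Emit:
send_rows:
  delta_pos:
    - [0.01,-0.005,0]
    - [0.02,-0.009,0]
    - [0.03,-0.013,0]
    - [0.04,-0.018,0.01]
    - [0.047,-0.0206,0.02]
    - [0.047,-0.0206,0.035]
    - [0.047,-0.0206,0.045]
    - [0.047,-0.0206,0.049]
  dr:
    - [0,0,-0.11]
    - [0,0,-0.22]
    - [0,0,-0.33]
    - [0,0,-0.44]
    - [0,0,-0.55]
    - [0,0,-0.65]
    - [0,0,-0.74]
    - [0,0,-0.745]

```text
time: 19.42
tcp_pos: [0.5994, 0.013, 0.1181]
orientation: [-179.9, -0.0, 95.5]
force: [-0.9, 0.0, -0.6]
gripper_width: 0.999
finger_force: 0.0
```

Emit:
send_rows:
  delta_pos:
    - [0,0,0]
    - [0,0,0]
  dr:
    - [0,0,0]
    - [0,0,0]

```text
time: 19.58
tcp_pos: [0.6003, 0.013, 0.1198]
orientation: [180.0, -0.0, 95.0]
force: [-0.0, -0.5, 1.2]
gripper_width: 0.999
finger_force: 0.0
```

```bash
python3 go.py 600 14.5 17 95.5
```

```text
t 19.58 tcp [600.3  13.  119.8] [180.  -0.  95.] j7 -15.0 w 0.999
dpos [ 0.0015 -0.0002  0.1028] dr [ 0.    -0.    -0.008]
```

Emit:
send_rows:
  delta_pos:
    - [0.001,0,0.01]
    - [0.001,0,0.028]
    - [0.001,0,0.047]
    - [0.001,0,0.066]
    - [0.001,0,0.083]
    - [0.001,0,0.095]
    - [0.001,0,0.102]
    - [0.001,0,0.102]
  dr:
    - [0,0,-0.008]
    - [0,0,-0.008]
    - [0,0,-0.008]
    - [0,0,-0.008]
    - [0,0,-0.008]
    - [0,0,-0.008]
    - [0,0,-0.008]
    - [0,0,-0.008]

```text
time: 20.25
tcp_pos: [0.5993, 0.0141, 0.0161]
orientation: [-179.9, -0.0, 95.7]
force: [0.6, 0.2, 0.6]
gripper_width: 0.997
finger_force: 0.0
```

Emit:
send_rows:
  delta_pos:
    - [0,0,0]
    - [0,0,0]
    - [0,0,0]
    - [0,0,0]
    - [0,0,0]
    - [0,0,0]
    - [0,0,0]
  dr:
    - [0,0,0]
    - [0,0,0]
    - [0,0,0]
    - [0,0,0]
    - [0,0,0]
    - [0,0,0]
    - [0,0,0]
  fingers: 0.3
  grip_force: 40

```text
time: 20.83
tcp_pos: [0.6005, 0.0141, 0.0184]
orientation: [179.9, 0.0, 95.7]
force: [-2.0, -0.1, 6.6]
gripper_width: 0.555
finger_force: 43.1
```

Emit:
send_rows:
  delta_pos:
    - [0,0,-0.003]
    - [0,0,-0.008]
    - [0,0,-0.018]
    - [0,0,-0.032]
    - [0,0,-0.048]
    - [0,0,-0.063]
    - [0,0,-0.075]
    - [0,0,-0.08]
  dr:
    - [0,0,0]
    - [0,0,0]
    - [0,0,0]
    - [0,0,0]
    - [0,0,0]
    - [0,0,0]
    - [0,0,0]
    - [0,0,0]

```text
time: 21.5
tcp_pos: [0.6012, 0.0143, 0.1002]
orientation: [179.8, 0.0, 95.7]
force: [0.4, 0.8, -3.0]
gripper_width: 0.557
finger_force: 42.1
```

```bash
python3 go.py 500 305 97 86; python3 - <<'E'
from h import *
f=grab_frame("scene"); cv2.imwrite("pics/s6.png",cv2.resize(f["image"][100:240,200:430],None,fx=3,fy=3))
E
```

```text
t 21.5 tcp [601.2  14.3 100.2] [179.8   0.   95.7] j7 -15.4 w 0.557
dpos [ 0.2993 -0.072   0.0028] dr [0.003 0.    0.169]
```

View pics/s6.png

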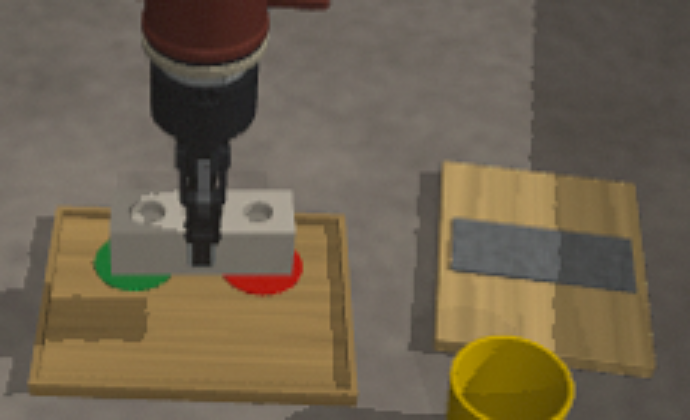

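The mould is gripped level with its recesses up, and the pad is clear. Carrying it over.

Emit:
send_rows:
  delta_pos:
    - [0.012,-0.003,0]
    - [0.04,-0.01,0]
    - [0.075,-0.018,0]
    - [0.112,-0.027,0]
    - [0.149,-0.036,0]
    - [0.186,-0.045,0]
    - [0.223,-0.054,0]
    - [0.255,-0.062,0]
  dr:
    - [0,0,0.01]
    - [0,0,0.03]
    - [0,0,0.05]
    - [0,0,0.07]
    - [0,0,0.09]
    - [0,0,0.11]
    - [0,0,0.14]
    - [0,0,0.16]

```text
time: 22.22
tcp_pos: [0.5115, 0.264, 0.0971]
orientation: [-180.0, -0.0, 86.5]
force: [1.3, 0.0, -3.6]
gripper_width: 0.552
finger_force: 42.0
```

```bash
python3 go.py 500 305 60 86
```

```text
t 22.22 tcp [511.5 264.   97.1] [-180.    -0.    86.5] j7 -50.8 w 0.552
dpos [ 0.0402 -0.014   0.0371] dr [-0.001 -0.     0.008]
```

Emit:
send_rows:
  delta_pos:
    - [0.025,-0.008,0]
    - [0.036,-0.013,0]
    - [0.04,-0.014,0.006]
    - [0.04,-0.014,0.018]
    - [0.04,-0.014,0.03]
    - [0.04,-0.014,0.036]
    - [0.04,-0.014,0.037]
    - [0.04,-0.014,0.037]
  dr:
    - [0,0,0.008]
    - [0,0,0.008]
    - [0,0,0.008]
    - [0,0,0.008]
    - [0,0,0.008]
    - [0,0,0.008]
    - [0,0,0.008]
    - [0,0,0.008]

```text
time: 22.88
tcp_pos: [0.5017, 0.3009, 0.0592]
orientation: [-179.9, 0.1, 85.9]
force: [0.3, -0.5, -2.9]
gripper_width: 0.555
finger_force: 42.0
```

```bash
python3 go.py 500 305 31.5 86
```

```text
t 22.88 tcp [501.7 300.9  59.2] [-1.799e+02  1.000e-01  8.590e+01] j7 -57.2 w 0.555
dpos [ 0.004  -0.0019  0.0277] dr [-0.002  0.001 -0.001]
```

Emit:
send_rows:
  delta_pos:
    - [0.002,0,0.004]
    - [0.003,-0.001,0.01]
    - [0.003,-0.001,0.017]
    - [0.003,-0.001,0.022]
    - [0.003,-0.001,0.026]
    - [0.003,-0.001,0.028]
    - [0.003,-0.001,0.03]
    - [0.003,-0.001,0.03]
  dr:
    - [0,0,0]
    - [0,0,0]
    - [0,0,0]
    - [0,0,0]
    - [0,0,0]
    - [0,0,0]
    - [0,0,0]
    - [0,0,0]

```text
time: 23.55
tcp_pos: [0.5008, 0.3057, 0.0306]
orientation: [180.0, 0.0, 86.1]
force: [-0.1, 0.3, -3.9]
gripper_width: 0.557
finger_force: 42.0
```

Emit:
send_rows:
  delta_pos:
    - [0,0,0.001]
    - [0,0,0.002]
    - [0,0,0.003]
    - [0,0,0.003]
    - [0,0,0.003]
  dr:
    - [0,0,0]
    - [0,0,0]
    - [0,0,0]
    - [0,0,0]
    - [0,0,0]

```text
time: 23.97
tcp_pos: [0.5009, 0.3057, 0.0303]
orientation: [179.9, 0.1, 86.0]
force: [-11.1, -10.3, 30.5]
gripper_width: 0.554
finger_force: 46.2
```

Emit:
send_rows:
  delta_pos:
    - [0,0,-0.002]
    - [0,0,-0.002]
    - [0,0,-0.002]
  dr:
    - [0,0,0]
    - [0,0,0]
    - [0,0,0]

```text
time: 24.22
tcp_pos: [0.5014, 0.306, 0.0305]
orientation: [179.9, -0.0, 86.0]
force: [-1.8, -2.4, 9.7]
gripper_width: 0.555
finger_force: 43.6
```

Emit:
send_rows:
  delta_pos:
    - [0,0,0]
    - [0,0,0]
    - [0,0,0]
    - [0,0,0]
    - [0,0,-0.01]
    - [0,0,-0.04]
    - [0,0,-0.08]
    - [0,0,-0.12]
  dr:
    - [0,0,0]
    - [0,0,0]
    - [0,0,0]
    - [0,0,0]
    - [0,0,0]
    - [0,0,0]
    - [0,0,0]
    - [0,0,0]
  fingers: 1
  grip_force: 25

```text
time: 24.88
tcp_pos: [0.5, 0.3055, 0.1508]
orientation: [-179.9, 0.0, 86.1]
force: [0.8, 0.4, 1.1]
gripper_width: 0.998
finger_force: 0.0
```

```bash
python3 go.py 550.5 -256 150 5
```

```text
t 24.88 tcp [500.  305.5 150.8] [-179.9    0.    86.1] j7 -53.7 w 0.998
dpos [-0.5567  0.0887  0.0008] dr [-1.000e-03  2.000e-03  1.415e+00]
```

Emit:
send_rows:
  delta_pos:
    - [-0.015,0.003,0]
    - [-0.05,0.008,0]
    - [-0.088,0.014,0]
    - [-0.126,0.02,0]
    - [-0.164,0.026,0]
    - [-0.202,0.032,0]
    - [-0.24,0.038,0]
    - [-0.278,0.044,0]
  dr:
    - [0,0,0.05]
    - [0,0,0.15]
    - [0,0,0.25]
    - [0,0,0.35]
    - [0,0,0.45]
    - [0,0,0.55]
    - [0,0,0.65]
    - [0,0,0.75]

```text
time: 25.55
tcp_pos: [0.5255, 0.0234, 0.1503]
orientation: [179.9, -0.0, 42.8]
force: [0.5, -0.3, 0.5]
gripper_width: 1.003
finger_force: 0.0
```

```bash
python3 go.py 550.5 -256 150 5; python3 - <<'E'
from h import *
f=grab_frame("top")
m=mask(f,(0,0,190),(60,45,255),(75,190,160,270)); P=big(m); print("mould",rect(ray(f,P,.063)))
P=ray(f,big(m),.063); print(P.min(0),P.max(0))
g=grab_frame("scene"); cv2.imwrite("pics/s7.png",np.hstack([cv2.resize(g["image"][140:240,330:430],None,fx=4,fy=4),cv2.resize(f["image"][180:280,70:165],None,fx=4,fy=4)]))
E
```

```text
t 25.55 tcp [525.5  23.4 150.3] [179.9  -0.   42.8] j7 -61.1 w 1.003
dpos [-0.1715  0.222   0.0004] dr [ 0.001 -0.001  0.66 ]
mould (array([502.6, 306.9]), array([143. ,  51.6]), 85.9)
[0.47292785 0.23475106 0.063     ] [0.53179564 0.37746786 0.063     ]
```

View pics/s7.png

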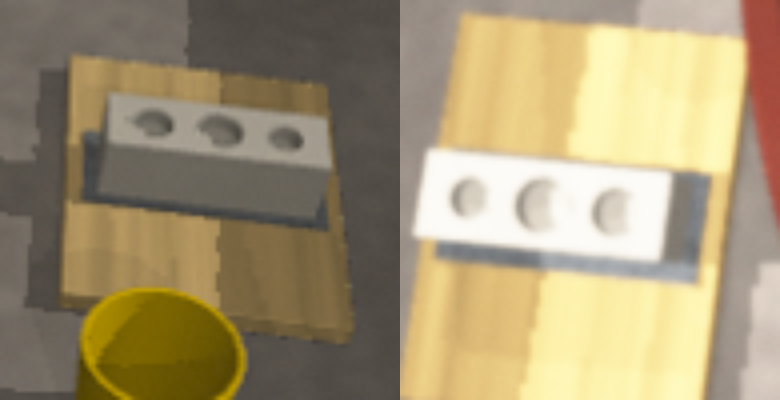

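The mould lies recesses up on the pad, about 2–3 mm off centre and aligned. Now the mug.

Emit:
send_rows:
  delta_pos:
    - [-0.01,0.012,0]
    - [-0.034,0.044,0]
    - [-0.058,0.075,0]
    - [-0.082,0.106,0]
    - [-0.106,0.137,0]
    - [-0.13,0.168,0]
    - [-0.15,0.194,0]
    - [-0.164,0.212,0]
  dr:
    - [0,0,0.06]
    - [0,0,0.16]
    - [0,0,0.26]
    - [0,0,0.36]
    - [0,0,0.46]
    - [0,0,0.56]
    - [0,0,0.64]
    - [0,0,0.66]

```text
time: 26.32
tcp_pos: [0.5503, -0.2452, 0.1498]
orientation: [179.9, -0.0, 4.8]
force: [0.4, -0.8, -0.3]
gripper_width: 0.997
finger_force: 0.0
```

```bash
python3 go.py 550.5 -256 120 5
```

```text
t 26.32 tcp [ 550.3 -245.2  149.8] [179.9  -0.    4.8] j7 -71.7 w 0.997
dpos [-0.0007  0.0107  0.0298] dr [ 0.001 -0.    -0.003]
```

Emit:
send_rows:
  delta_pos:
    - [-0.001,0.006,0]
    - [-0.001,0.011,0.004]
    - [-0.001,0.011,0.015]
    - [-0.001,0.011,0.025]
    - [-0.001,0.011,0.03]
    - [-0.001,0.011,0.03]
  dr:
    - [0,0,0]
    - [0,0,0]
    - [0,0,0]
    - [0,0,0]
    - [0,0,0]
    - [0,0,0]

```text
time: 26.82
tcp_pos: [0.5497, -0.2507, 0.1173]
orientation: [-179.9, 0.1, 5.4]
force: [0.0, 0.1, 0.5]
gripper_width: 1.0
finger_force: 0.0
```

```bash
python3 go.py 550.5 -256 52 5
```

```text
t 26.82 tcp [ 549.7 -250.7  117.3] [-1.799e+02  1.000e-01  5.400e+00] j7 -71.2 w 1.0
dpos [0.0005 0.0055 0.0652] dr [-0.002  0.003  0.007]
```

Emit:
send_rows:
  delta_pos:
    - [0,0.004,0.005]
    - [0,0.0055,0.015]
    - [0,0.0055,0.028]
    - [0,0.0055,0.042]
    - [0,0.0055,0.055]
    - [0,0.0055,0.064]
    - [0,0.0055,0.067]
    - [0,0.0055,0.067]
  dr:
    - [0,0,0.005]
    - [0,0,0.005]
    - [0,0,0.005]
    - [0,0,0.005]
    - [0,0,0.005]
    - [0,0,0.005]
    - [0,0,0.005]
    - [0,0,0.005]

```text
time: 27.48
tcp_pos: [0.5505, -0.2579, 0.0511]
orientation: [-179.9, 0.1, 5.0]
force: [0.1, 0.2, -0.2]
gripper_width: 1.001
finger_force: 0.0
```

Emit:
send_rows:
  delta_pos:
    - [0,0,0]
    - [0,0,0]
    - [0,0,0]
    - [0,0,0]
    - [0,0,0]
    - [0,0,0]
  dr:
    - [0,0,0]
    - [0,0,0]
    - [0,0,0]
    - [0,0,0]
    - [0,0,0]
    - [0,0,0]
  fingers: 0.4
  grip_force: 25

```text
time: 27.98
tcp_pos: [0.5518, -0.2582, 0.0533]
orientation: [180.0, -0.1, 5.0]
force: [0.4, 2.3, 5.4]
gripper_width: 0.662
finger_force: 27.8
```

Emit:
send_rows:
  delta_pos:
    - [0,0,-0.003]
    - [0,0,-0.008]
    - [0,0,-0.018]
    - [0,0,-0.035]
    - [0,0,-0.055]
    - [0,0,-0.072]
    - [0,0,-0.085]
    - [0,0,-0.09]
  dr:
    - [0,0,0]
    - [0,0,0]
    - [0,0,0]
    - [0,0,0]
    - [0,0,0]
    - [0,0,0]
    - [0,0,0]
    - [0,0,0]

```text
time: 28.65
tcp_pos: [0.5519, -0.2586, 0.145]
orientation: [179.9, -0.1, 5.0]
force: [1.0, 0.0, -3.0]
gripper_width: 0.661
finger_force: 27.4
```

```bash
python3 go.py 529.5 62.5 140 5
```

```text
t 28.65 tcp [ 551.9 -258.6  145. ] [ 1.799e+02 -1.000e-01  5.000e+00] j7 -70.6 w 0.661
dpos [ 0.0055 -0.3219  0.0045] dr [ 0.002 -0.003 -0.001]
```

Emit:
send_rows:
  delta_pos:
    - [0,-0.015,0]
    - [0.001,-0.048,0]
    - [0.002,-0.085,0]
    - [0.003,-0.124,0]
    - [0.004,-0.163,0]
    - [0.005,-0.202,0]
    - [0.006,-0.24,0]
    - [0.006,-0.275,0]
  dr:
    - [0,0,0]
    - [0,0,0]
    - [0,0,0]
    - [0,0,0]
    - [0,0,0]
    - [0,0,0]
    - [0,0,0]
    - [0,0,0]

```text
time: 29.32
tcp_pos: [0.5319, 0.0191, 0.1417]
orientation: [-180.0, 0.1, 5.0]
force: [1.5, -0.5, -2.7]
gripper_width: 0.66
finger_force: 27.5
```

Emit:
send_rows:
  delta_pos:
    - [0,-0.025,0]
    - [0,-0.042,0]
    - [0,-0.047,0.01]
    - [0,-0.047,0.03]
    - [0,-0.047,0.05]
    - [0,-0.047,0.065]
    - [0,-0.047,0.075]
    - [0,-0.047,0.077]
  dr:
    - [0,0,0]
    - [0,0,0]
    - [0,0,0]
    - [0,0,0]
    - [0,0,0]
    - [0,0,0]
    - [0,0,0]
    - [0,0,0]

```text
time: 29.98
tcp_pos: [0.5273, 0.0622, 0.0627]
orientation: [-180.0, 0.2, 4.9]
force: [-1.3, 0.5, -2.0]
gripper_width: 0.655
finger_force: 27.4
```

```bash
python3 go.py 530.5 62.5 43 5
```

```text
t 29.98 tcp [527.3  62.2  62.7] [-180.     0.2    4.9] j7 -106.2 w 0.655
dpos [0.0032 0.     0.0197] dr [-0.     0.004 -0.001]
```

Emit:
send_rows:
  delta_pos:
    - [0.001,0,0.003]
    - [0.002,0,0.008]
    - [0.002,0,0.013]
    - [0.002,0,0.017]
    - [0.002,0,0.019]
    - [0.002,0,0.02]
    - [0.002,0,0.02]
  dr:
    - [0,0,0]
    - [0,0,0]
    - [0,0,0]
    - [0,0,0]
    - [0,0,0]
    - [0,0,0]
    - [0,0,0]

```text
time: 30.57
tcp_pos: [0.531, 0.0633, 0.0452]
orientation: [-180.0, 0.0, 5.0]
force: [-0.6, -0.6, -2.3]
gripper_width: 0.655
finger_force: 27.5
```

Emit:
send_rows:
  delta_pos:
    - [0,0.0005,0.001]
    - [0,0.0005,0.002]
    - [0,0.0005,0.003]
    - [0,0.0005,0.004]
    - [0,0.0005,0.0045]
    - [0,0.0005,0.0045]
  dr:
    - [0,0,0]
    - [0,0,0]
    - [0,0,0]
    - [0,0,0]
    - [0,0,0]
    - [0,0,0]

```text
time: 31.07
tcp_pos: [0.5315, 0.0628, 0.0432]
orientation: [179.9, -0.0, 5.0]
force: [-12.4, -2.3, 25.9]
gripper_width: 0.66
finger_force: 30.0
```

Emit:
send_rows:
  delta_pos:
    - [0,0,-0.002]
    - [0,0,-0.002]
    - [0,0,-0.002]
  dr:
    - [0,0,0]
    - [0,0,0]
    - [0,0,0]

```text
time: 31.32
tcp_pos: [0.5316, 0.0628, 0.0433]
orientation: [180.0, -0.1, 5.0]
force: [-1.3, 0.1, 5.8]
gripper_width: 0.659
finger_force: 28.1
```

Emit:
send_rows:
  delta_pos:
    - [0,0,0]
    - [0,0,0]
    - [0,0,0]
    - [0,0,0]
    - [0,0,-0.01]
    - [0,0,-0.04]
    - [0,0,-0.075]
    - [0,0,-0.11]
  dr:
    - [0,0,0]
    - [0,0,0]
    - [0,0,0]
    - [0,0,0]
    - [0,0,0]
    - [0,0,0]
    - [0,0,0]
    - [0,0,0]
  fingers: 1
  grip_force: 35

```text
time: 31.98
tcp_pos: [0.5305, 0.063, 0.1544]
orientation: [-180.0, 0.1, 5.0]
force: [1.4, 0.9, 0.3]
gripper_width: 0.998
finger_force: 0.0
```

```bash
python3 go.py 439.5 -270.5 150 4.5
```

```text
t 31.98 tcp [530.5  63.  154.4] [-1.8e+02  1.0e-01  5.0e+00] j7 -102.6 w 0.998
dpos [-0.1197  0.3243  0.0044] dr [-0.001  0.001  0.009]
```

Now the jar.

Emit:
send_rows:
  delta_pos:
    - [-0.006,0.016,0]
    - [-0.019,0.05,0]
    - [-0.033,0.088,0]
    - [-0.047,0.127,0]
    - [-0.061,0.166,0]
    - [-0.075,0.205,0]
    - [-0.089,0.244,0]
    - [-0.103,0.28,0]
  dr:
    - [0,0,0]
    - [0,0,0]
    - [0,0,0]
    - [0,0,0]
    - [0,0,0]
    - [0,0,0.01]
    - [0,0,0.01]
    - [0,0,0.01]

```text
time: 32.65
tcp_pos: [0.452, -0.2273, 0.1539]
orientation: [180.0, -0.1, 4.4]
force: [0.8, 0.1, -0.6]
gripper_width: 0.999
finger_force: 0.0
```

Emit:
send_rows:
  delta_pos:
    - [-0.01,0.025,0]
    - [-0.0165,0.042,0.0]
    - [-0.0165,0.0443,0.01]
    - [-0.0165,0.0443,0.03]
    - [-0.0165,0.0443,0.05]
    - [-0.0165,0.0443,0.06]
    - [-0.0165,0.0443,0.06]
    - [-0.0165,0.0443,0.06]
  dr:
    - [0,0,0]
    - [0,0,0]
    - [0,0,0]
    - [0,0,0]
    - [0,0,0]
    - [0,0,0]
    - [0,0,0]
    - [0,0,0]

```text
time: 33.32
tcp_pos: [0.4399, -0.2698, 0.093]
orientation: [-180.0, 0.0, 4.5]
force: [-0.4, -0.5, -0.7]
gripper_width: 0.999
finger_force: 0.0
```

```bash
python3 go.py 439.5 -270.5 31 4.5
```

```text
t 33.32 tcp [ 439.9 -269.8   93. ] [-180.     0.     4.5] j7 -62.9 w 0.999
dpos [-0.0004  0.0007  0.062 ] dr [-0.001  0.    -0.001]
```

Emit:
send_rows:
  delta_pos:
    - [0,0,0.008]
    - [0,0,0.02]
    - [0,0,0.033]
    - [0,0,0.046]
    - [0,0,0.056]
    - [0,0,0.062]
    - [0,0,0.062]
    - [0,0,0.062]
  dr:
    - [0,0,0]
    - [0,0,0]
    - [0,0,0]
    - [0,0,0]
    - [0,0,0]
    - [0,0,0]
    - [0,0,0]
    - [0,0,0]

```text
time: 33.98
tcp_pos: [0.4398, -0.2704, 0.0308]
orientation: [-180.0, 0.0, 4.4]
force: [0.2, -0.4, 0.5]
gripper_width: 0.997
finger_force: 0.0
```

Emit:
send_rows:
  delta_pos:
    - [0,0,0]
    - [0,0,0]
    - [0,0,0]
    - [0,0,0]
    - [0,0,0]
    - [0,0,0]
  dr:
    - [0,0,0]
    - [0,0,0]
    - [0,0,0]
    - [0,0,0]
    - [0,0,0]
    - [0,0,0]
  fingers: 0.4

```text
time: 34.48
tcp_pos: [0.4402, -0.2706, 0.0318]
orientation: [180.0, -0.0, 4.4]
force: [-1.5, 1.9, 5.8]
gripper_width: 0.712
finger_force: 37.6
```

Emit:
send_rows:
  delta_pos:
    - [0,0,-0.003]
    - [0,0,-0.008]
    - [0,0,-0.018]
    - [0,0,-0.032]
    - [0,0,-0.048]
    - [0,0,-0.063]
    - [0,0,-0.075]
    - [0,0,-0.08]
  dr:
    - [0,0,0]
    - [0,0,0]
    - [0,0,0]
    - [0,0,0]
    - [0,0,0]
    - [0,0,0]
    - [0,0,0]
    - [0,0,0]

```text
time: 35.15
tcp_pos: [0.4406, -0.271, 0.1131]
orientation: [179.9, -0.1, 4.4]
force: [0.0, -0.9, -5.0]
gripper_width: 0.712
finger_force: 39.5
```

```bash
python3 go.py 535.5 -48 111 4.5
```

```text
t 35.15 tcp [ 440.6 -271.   113.1] [ 1.799e+02 -1.000e-01  4.400e+00] j7 -62.5 w 0.712
dpos [ 0.1117 -0.215   0.002 ] dr [ 0.002 -0.002 -0.002]
```

Emit:
send_rows:
  delta_pos:
    - [0.006,-0.012,0]
    - [0.02,-0.04,0]
    - [0.037,-0.072,0]
    - [0.055,-0.106,0]
    - [0.073,-0.14,0]
    - [0.09,-0.174,0]
    - [0.104,-0.202,0]
    - [0.112,-0.215,0]
  dr:
    - [0,0,0]
    - [0,0,0]
    - [0,0,0]
    - [0,0,0]
    - [0,0,0]
    - [0,0,0]
    - [0,0,0]
    - [0,0,0]

```text
time: 35.82
tcp_pos: [0.5357, -0.0422, 0.1109]
orientation: [-179.9, -0.0, 4.7]
force: [-0.6, 0.8, -5.0]
gripper_width: 0.715
finger_force: 39.6
```

Emit:
send_rows:
  delta_pos:
    - [0,0,0.0]
    - [0,0,0.005]
    - [0,0,0.02]
    - [0,0,0.038]
    - [0,0,0.056]
    - [0,0,0.07]
    - [0,0,0.08]
    - [0,0,0.082]
  dr:
    - [0,0,0]
    - [0,0,0]
    - [0,0,0]
    - [0,0,0]
    - [0,0,0]
    - [0,0,0]
    - [0,0,0]
    - [0,0,0]

```text
time: 36.48
tcp_pos: [0.5331, -0.0489, 0.0266]
orientation: [-180.0, 0.2, 4.3]
force: [-0.7, -0.7, -4.6]
gripper_width: 0.715
finger_force: 39.6
```

Emit:
send_rows:
  delta_pos:
    - [0,0,0]
    - [0,0,0]
    - [0,0,0]
  dr:
    - [0,0,0]
    - [0,0,0]
    - [0,0,0]

```text
time: 36.73
tcp_pos: [0.5356, -0.0479, 0.0298]
orientation: [180.0, -0.1, 4.4]
force: [-0.0, 0.8, -4.4]
gripper_width: 0.714
finger_force: 39.7
```

```bash
python3 go.py 536 -47.5 21.5 4.5
```

```text
t 36.73 tcp [535.6 -47.9  29.8] [ 1.8e+02 -1.0e-01  4.4e+00] j7 -94.9 w 0.714
dpos [ 0.0004 -0.0003  0.0083] dr [ 0.    -0.001 -0.002]
```

Emit:
send_rows:
  delta_pos:
    - [0.001,0,0.002]
    - [0.001,0,0.004]
    - [0.001,0,0.006]
    - [0.001,0,0.008]
    - [0.001,0,0.0095]
    - [0.001,0,0.0095]
    - [0.001,0,0.0095]
  dr:
    - [0,0,0]
    - [0,0,0]
    - [0,0,0]
    - [0,0,0]
    - [0,0,0]
    - [0,0,0]
    - [0,0,0]

```text
time: 37.32
tcp_pos: [0.5361, -0.0475, 0.0217]
orientation: [179.9, -0.0, 4.4]
force: [-13.8, 0.1, 27.3]
gripper_width: 0.71
finger_force: 42.6
```

Emit:
send_rows:
  delta_pos:
    - [0,0,-0.002]
    - [0,0,-0.002]
    - [0,0,-0.002]
  dr:
    - [0,0,0]
    - [0,0,0]
    - [0,0,0]

```text
time: 37.57
tcp_pos: [0.5363, -0.0475, 0.0218]
orientation: [180.0, -0.0, 4.4]
force: [-2.0, 0.4, 6.1]
gripper_width: 0.713
finger_force: 40.8
```

Emit:
send_rows:
  delta_pos:
    - [0,0,0]
    - [0,0,0]
    - [0,0,0]
    - [0,0,0]
    - [0,0,-0.01]
    - [0,0,-0.04]
    - [0,0,-0.08]
    - [0,0,-0.12]
  dr:
    - [0,0,0]
    - [0,0,0]
    - [0,0,0]
    - [0,0,0]
    - [0,0,0]
    - [0,0,0]
    - [0,0,0]
    - [0,0,0]
  fingers: 1
  grip_force: 20

```text
time: 38.23
tcp_pos: [0.5351, -0.0471, 0.1428]
orientation: [-179.9, 0.1, 4.4]
force: [2.0, -1.0, -0.1]
gripper_width: 1.001
finger_force: 0.0
```

```bash
python3 go.py 545 -359.5 140 4.5
```

```text
t 38.23 tcp [535.1 -47.1 142.8] [-1.799e+02  1.000e-01  4.400e+00] j7 -90.7 w 1.001
dpos [-0.0142  0.3122  0.0025] dr [-0.001  0.002 -0.001]
```

Emit:
send_rows:
  delta_pos:
    - [0,0.015,0]
    - [-0.002,0.048,0]
    - [-0.004,0.085,0]
    - [-0.006,0.124,0]
    - [-0.008,0.163,0]
    - [-0.01,0.202,0]
    - [-0.012,0.24,0]
    - [-0.013,0.272,0]
  dr:
    - [0,0,0]
    - [0,0,0]
    - [0,0,0]
    - [0,0,0]
    - [0,0,0]
    - [0,0,0]
    - [0,0,0]
    - [0,0,0]

```text
time: 38.9
tcp_pos: [0.5431, -0.323, 0.1422]
orientation: [179.9, -0.0, 4.3]
force: [0.2, 0.5, -0.0]
gripper_width: 1.007
finger_force: 0.0
```

Emit:
send_rows:
  delta_pos:
    - [-0.001,0.025,0]
    - [-0.001,0.038,0]
    - [-0.001,0.04,0.01]
    - [-0.001,0.04,0.03]
    - [-0.001,0.04,0.05]
    - [-0.001,0.04,0.058]
    - [-0.001,0.04,0.06]
    - [-0.001,0.04,0.06]
  dr:
    - [0,0,0]
    - [0,0,0]
    - [0,0,0]
    - [0,0,0]
    - [0,0,0]
    - [0,0,0]
    - [0,0,0]
    - [0,0,0]

```text
time: 39.57
tcp_pos: [0.5461, -0.3581, 0.0811]
orientation: [-179.9, 0.0, 4.5]
force: [1.0, 0.3, 0.0]
gripper_width: 1.001
finger_force: 0.0
```

```bash
python3 go.py 545 -359.5 31 4.5; python3 - <<'E'
from h import *
f=grab_frame("top")
cv2.imwrite("pics/t8.png",cv2.resize(f["image"][180:262,180:305],None,fx=6,fy=6,interpolation=cv2.INTER_CUBIC))
E
```

```text
t 39.57 tcp [ 546.1 -358.1   81.1] [-179.9    0.     4.5] j7 -63.1 w 1.001
dpos [-0.0012  0.0014  0.0501] dr [-0.001  0.001 -0.   ]
```

View pics/t8.png

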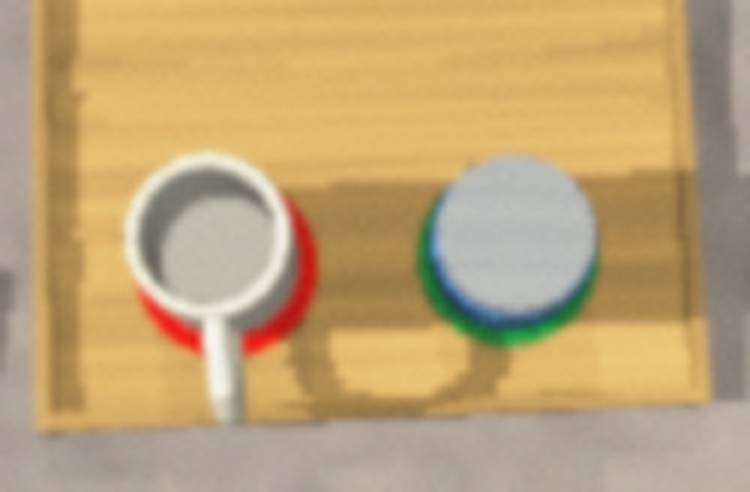

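The crop (6x, offset 180,180) shows the mug rim centred at about (214.5,219.1) and the jar lid at about (265.5,218.8). Both are on their coasters.

```bash
python3 - <<'E'
from h import *
f=grab_frame("top"); print(ray(f,[[214.5,219.1]],.093)*1000,ray(f,[[265.5,218.75]],.068)*1000)
E
```

```text
[[529.95109263  62.02756772  93.        ]] [[535.78913546 -47.01569438  68.        ]]
```

Emit:
send_rows:
  delta_pos:
    - [-0.001,0.001,0.006]
    - [-0.001,0.001,0.016]
    - [-0.001,0.001,0.027]
    - [-0.001,0.001,0.038]
    - [-0.001,0.001,0.046]
    - [-0.001,0.001,0.05]
    - [-0.001,0.001,0.05]
    - [-0.001,0.001,0.05]
  dr:
    - [0,0,0]
    - [0,0,0]
    - [0,0,0]
    - [0,0,0]
    - [0,0,0]
    - [0,0,0]
    - [0,0,0]
    - [0,0,0]

```text
time: 40.33
tcp_pos: [0.545, -0.3606, 0.031]
orientation: [-180.0, 0.0, 4.4]
force: [1.2, -0.1, -0.1]
gripper_width: 1.0
finger_force: 0.0
```

Emit:
send_rows:
  delta_pos:
    - [0,0,0]
    - [0,0,0]
    - [0,0,0]
    - [0,0,0]
    - [0,0,0]
    - [0,0,0]
    - [0,0,0]
  dr:
    - [0,0,0]
    - [0,0,0]
    - [0,0,0]
    - [0,0,0]
    - [0,0,0]
    - [0,0,0]
    - [0,0,0]
  fingers: 0.3

```text
time: 40.92
tcp_pos: [0.5455, -0.3606, 0.032]
orientation: [180.0, -0.1, 4.4]
force: [-0.7, 2.3, 5.8]
gripper_width: 0.551
finger_force: 20.3
```

Emit:
send_rows:
  delta_pos:
    - [0,0,-0.003]
    - [0,0,-0.008]
    - [0,0,-0.02]
    - [0,0,-0.038]
    - [0,0,-0.06]
    - [0,0,-0.085]
    - [0,0,-0.105]
    - [0,0,-0.11]
  dr:
    - [0,0,0]
    - [0,0,0]
    - [0,0,0]
    - [0,0,0]
    - [0,0,0]
    - [0,0,0]
    - [0,0,0]
    - [0,0,0]

```text
time: 41.58
tcp_pos: [0.5466, -0.3617, 0.1463]
orientation: [179.8, -0.3, 4.4]
force: [1.6, -0.2, -0.5]
gripper_width: 0.549
finger_force: 20.8
```

```bash
python3 go.py 536 -47 140 4.5
```

```text
t 41.58 tcp [ 546.6 -361.7  146.3] [179.8  -0.3   4.4] j7 -62.1 w 0.549
dpos [ 0.0135 -0.3146  0.0052] dr [ 0.004 -0.005 -0.002]
```

Emit:
send_rows:
  delta_pos:
    - [0,-0.015,0]
    - [0.002,-0.048,0]
    - [0.004,-0.085,0]
    - [0.006,-0.124,0]
    - [0.008,-0.163,0]
    - [0.01,-0.202,0]
    - [0.012,-0.24,0]
    - [0.013,-0.272,0]
  dr:
    - [0,0,0]
    - [0,0,0]
    - [0,0,0]
    - [0,0,0]
    - [0,0,0]
    - [0,0,0]
    - [0,0,0]
    - [0,0,0]

```text
time: 42.25
tcp_pos: [0.5359, -0.0849, 0.1407]
orientation: [-180.0, 0.1, 4.5]
force: [1.1, 0.4, -0.7]
gripper_width: 0.547
finger_force: 20.8
```

Emit:
send_rows:
  delta_pos:
    - [0,-0.025,0]
    - [0,-0.038,0]
    - [0,-0.042,0.006]
    - [0,-0.042,0.02]
    - [0,-0.042,0.035]
    - [0,-0.042,0.045]
    - [0,-0.042,0.05]
    - [0,-0.042,0.05]
  dr:
    - [0,0,0]
    - [0,0,0]
    - [0,0,0]
    - [0,0,0]
    - [0,0,0]
    - [0,0,0]
    - [0,0,0]
    - [0,0,0]

```text
time: 42.92
tcp_pos: [0.5329, -0.0476, 0.0897]
orientation: [-180.0, 0.1, 4.3]
force: [0.0, -0.8, -1.2]
gripper_width: 0.55
finger_force: 20.8
```

Emit:
send_rows:
  delta_pos:
    - [0,0,0]
    - [0,0,0]
    - [0,0,0]
  dr:
    - [0,0,0]
    - [0,0,0]
    - [0,0,0]

```text
time: 43.17
tcp_pos: [0.5344, -0.0468, 0.0921]
orientation: [180.0, -0.1, 4.4]
force: [-0.1, 0.5, -1.2]
gripper_width: 0.548
finger_force: 20.8
```

```bash
python3 go.py 536 -47 82 4.5
```

```text
t 43.17 tcp [534.4 -46.8  92.1] [ 1.8e+02 -1.0e-01  4.4e+00] j7 -92.4 w 0.548
dpos [0.0016 0.0003 0.0101] dr [ 0.    -0.001 -0.002]
```

Emit:
send_rows:
  delta_pos:
    - [0.0015,0,0.002]
    - [0.0015,0,0.005]
    - [0.0015,0,0.007]
    - [0.0015,0,0.009]
    - [0.0015,0,0.01]
    - [0.0015,0,0.0105]
    - [0.0015,0,0.0105]
  dr:
    - [0,0,0]
    - [0,0,0]
    - [0,0,0]
    - [0,0,0]
    - [0,0,0]
    - [0,0,0]
    - [0,0,0]

```text
time: 43.75
tcp_pos: [0.5362, -0.0463, 0.0819]
orientation: [180.0, -0.1, 4.4]
force: [-0.9, -0.4, 8.8]
gripper_width: 0.551
finger_force: 21.1
```

Contact with the lid. Release and rise.

Emit:
send_rows:
  delta_pos:
    - [0,0,0]
    - [0,0,0]
    - [0,0,0]
    - [0,0,0]
    - [0,0,-0.01]
    - [0,0,-0.04]
    - [0,0,-0.08]
    - [0,0,-0.12]
  dr:
    - [0,0,0]
    - [0,0,0]
    - [0,0,0]
    - [0,0,0]
    - [0,0,0]
    - [0,0,0]
    - [0,0,0]
    - [0,0,0]
  fingers: 1

```text
time: 44.42
tcp_pos: [0.5345, -0.0463, 0.2023]
orientation: [-180.0, 0.1, 4.4]
force: [2.0, -0.3, -0.6]
gripper_width: 0.999
finger_force: 0.0
```

Emit:
send_rows:
  delta_pos:
    - [-0.005,0.015,0]
    - [-0.015,0.05,0]
    - [-0.025,0.08,0]
    - [-0.035,0.12,0]
    - [-0.04,0.15,0]
    - [-0.05,0.18,0]
    - [-0.05,0.19,0]
    - [-0.05,0.19,0]
  dr:
    - [0,0,0]
    - [0,0,0]
    - [0,0,0]
    - [0,0,0]
    - [0,0,0]
    - [0,0,0]
    - [0,0,0]
    - [0,0,0]

```text
time: 45.08
tcp_pos: [0.4991, -0.2434, 0.2012]
orientation: [180.0, 0.0, 4.1]
force: [0.4, 0.0, -0.0]
gripper_width: 1.005
finger_force: 0.0
```

```bash
python3 - <<'E'
from h import *
f=grab_frame("top");g=grab_frame("scene"); print(read_state()["tcp_pos"])
a=cv2.resize(f["image"][180:262,180:305],(500,328),interpolation=cv2.INTER_CUBIC)
b=cv2.resize(g["image"][120:256,110:424],(760,330))
cv2.imwrite("pics/f9.png",np.vstack([cv2.copyMakeBorder(a[:260],0,0,0,260,cv2.BORDER_CONSTANT),b]))
m=mask(f,(3,140,90),(16,255,255),(245,195,300,250)); P=ray(f,big(m),.113)*1000; print("cup",circ(P/1000,.024),P.min(0),P.max(0))
E
```

```text
[ 0.50028866 -0.23914428  0.20119345]
cup (array([535.7, -44.2]), np.float64(0.8)) [512.94021936 -66.06795842 113.        ] [558.72507143 -22.72851916 113.        ]
```

View pics/f9.png

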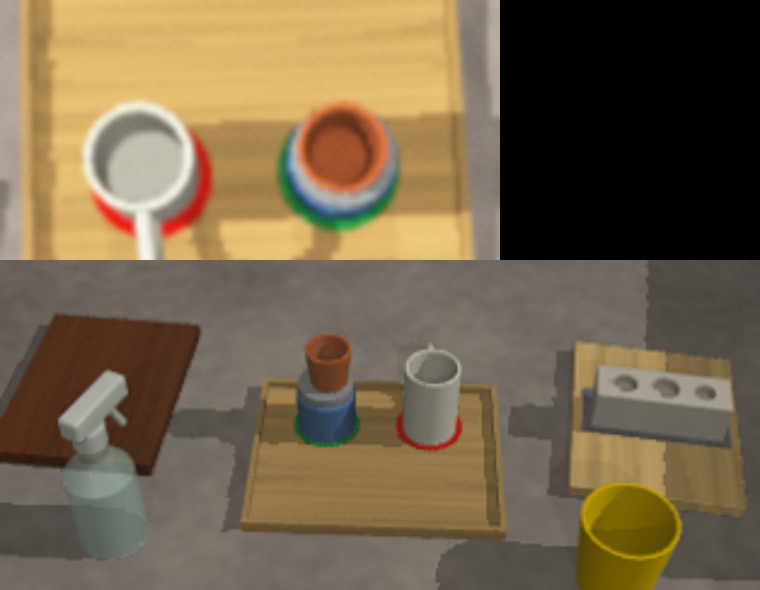

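Everything is in place: the mug is on red, the jar on green with the cup about 3 mm off the lid's axis, and the mould is on the pad. The bottle and tub look undisturbed.

```bash
python3 -c "
from cell import *
print(sign_off())"
```

```text
the job is handed in; nothing more can be done
None
```

The job is handed in after about 45 s of robot time, with the mould on the grey pad, the mug on the red coaster, the jar on the green coaster and the cup on the jar's lid, each measured within about 3 mm of its centre; `sign_off()` returned no verdict.

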